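Tare the empty canisters on the café's portion scale

ROBOT

A 6-joint arm with a two-finger parallel gripper is mounted at the origin on the work surface. World frame = base frame: x ahead of the robot, y to its left, z up, the work surface at z = 0. Lengths are in m, angles in rad, forces in N, time in s.
With the tool pointing down it reaches from about 0.375 to 0.9 m from the base axis. Payload 3.1 kg.
Tool frame: the origin (TCP) lies midway between the tips of the shut fingers; the grasp point (between the pads) lies 19 mm behind it (manip.grip_depth is the distance from the TCP to the grasp point, in m); z points along the fingers, y is the line along which they close (so a half turn about z gives the same grasp; the last joint's range is limited). The gripper opens to 85 mm and grips with 20 to 120 N. Pads are 22 mm wide; open, the fingers measure 114 mm over their backs; the gripper's body (76 mm by 85 mm) begins 54 mm behind the grasp point. The pads swing forward as they close: fully open they stand 13 mm farther back than shut.
Start: joints at [1.137, 0.527, 1.433, -0, 1.181, -0.178], TCP at [0.158, 0.605, 0.231] pointing down, gripper open.
Joint ranges: [-3.08, 3.08], [-0.75, 2.2], [0.22, 2.44], [-1.43, 4.57], [0, 2.65], [-2.85, 2.85]. Speed limits (rad/s): [2.79, 2.79, 3.14, 3.14, 3.14, 3.14].

INTERFACE

Orientations are given as a unit quaternion [x, y, z, w].
In Python, from station import telemetry, snapshot, manip gives the robot as it stands. The module is installed in compiled form; this text tells all that it offers.
- The arm moves only by the shell command python3 -m crank 'ROWS' [OPENING] [FORCE]. ROWS is text: rows parted by semicolons, each of 6 numbers parted by spaces: the shift along the tool's x, y, z as a fraction of full scale, then the turn, a rotation vector about the tool's x, y, z as a fraction of full scale. A call has exactly 5 rows; each row shifts and turns the commanded pose from where the row before left it, along the tool's axes as they then stand; what a row does not reach is not made up. Full scale, the value 1, is 4 cm for a shift and 90 degrees for a turn. A row lasts 1/10 s, in which the tool goes at most 50 mm and 8.59 degrees, less where a joint would pass 70% of its speed; a pose out of reach is approached as far as the arm can. A call with a number of a shift or a turn outside -1 to 1 is refused whole. A call with a gripper value outside its range is refused whole. OPENING is the opening, from -1 (shut) to 1 (fully open), set as the call begins (- or left out, the last holds). The fingers move at their own pace and stop on an object; FORCE is the grip in N (left out, the last holds). Time passes only in rows, so rows that do not move let the fingers close, or fill a call up. It gives the time, the measured TCP pose, the force, the opening and the grip force at its end, in the units of the state.
- telemetry.sense(): the state, without advancing time (a new reading comes with each control period).
- snapshot(name): name is "side" or "top"; returns a dict with "image" (400x640x3 uint8, red, green, blue), "depth" (400x640 float32, m along the optical axis (not along the pixel's ray), 0 where there is no reading), "camera_matrix" (3x3 intrinsics, pixels), "rvec" (rotation vector, rad) and "tvec" (3), from world to camera coordinates, as OpenCV has them. Camera axes: x right, y down, z forward; pixel columns grow to the right and rows downward; lengths in m; the calibration is good to about 2 mm. A picture is of the moment at which its call begins.
- manip.sign_off(): hands the job in; it is judged then, once.
The state is a dict: "t": time; "q": joint angles; "qd": joint speeds; "tau": joint torques, N m; "tcp_pos": TCP position; "tool_rot": TCP orientation; "force": force on the tool from outside, world axes, zero at the start; "ft_torque": the same for the moment, N m; "finger_gap": opening from 0.0 (shut) to 1.0 (fully open); "gripper_force": force on a finger pad.
Only numpy, scipy, OpenCV 4.12 (cv2) and the standard library are available. Lean on these libraries where they do the work, as an engineer would, in place of code of your own. Each camera call takes 0.05 s, during which the arm holds its last target. There are 200 camera calls.

TASK

Get the portion scale ready for filling: press the sprung hook down in its slot in the wooden caddy to free the lid, slide the lid fully open, and stand every canister from the caddy upright on the scale's pan. Slide the lid fully shut again so that the hook catches it, and with all the canisters standing on the pan turn the dial's knob until the pointer reads zero (the zero mark of the dial exactly in line with the pointer). Leave the other crockery and bottles where they are.

Things in the scene. Friction and masses are not known exactly. Their poses are not given: they have to be found in the camera images.
- caddy: Wooden caddy fixed to the counter; walls x -105 to 105, y -187 to 177 mm in its frame, 91 high, origin on the counter. Well x -97 to -13, y -119 to 169, floor at 10, with 25 mm high dividers and side rails: four cells 68 x 68 centred at x -55, y -83, -11, 61, 133, some empty. Behind it (x over -13) a solid deck for the open lid; at the -y end a cheek with the hook's slot. Turned up to 0.1 rad.
- lid (a joint): Pale wood lid 100 x 304 x 8 mm, top 101 mm up. m: 0 shut, 0.095 fully open (slid along caddy +x, over the deck). Starts shut, held by the hook. A spring (2.2 N at 0, none at 0.09) against 1.2 N friction moves it to about 0.04 once freed; slide it on by hand, it stays. Shutting it, its lug rides over the hook's slope, pushing it down (about 10 N in all); the hook snaps up behind it near 0.
- lid_grip (a point): Middle of the top of the lid's grip: an upright dark steel rib 14 mm thick (caddy x), 80 mm long (caddy y), 26 mm high above the lid's top. Moves with the lid; axes as the caddy's. Can be pinched from above.
- hook (a joint): Sprung steel hook that holds the lid; slides straight down. m: 0 up (catching), 0.011 fully down; the lid is free beyond about 0.008. 2.4 N to start it, 4.6 N at the bottom. Springs up when let go.
- hook_top (a point): Centre of the top of the hook's thumb plate (40 mm in caddy x, 36 in y), 12 mm down a slot 46 (x) by 40 (y) mm in the caddy's -y cheek; at caddy (-52, -161, 79) mm when up; axes as the caddy's. Closed fingertips fit the slot. The hook's nose, 11 mm wide, stands beside the slot's +y edge and ends 100 mm above the counter.
- scale: Aluminium portion scale fixed to the counter, 190 mm (x) by 370 mm (y), housing 50 mm high. Origin on the counter. In its frame the pan is centred at (0, 85) mm and the dial at (0, -100) mm. Turned up to 0.1 rad at the start.
- pan_top (a point): Centre of the upper surface of the scale's square steel pan, 180 by 180 mm outside with a rim 12 mm high and 4 mm thick (172 mm clear inside); axes as the scale's. 85 mm above the counter when empty; sinks 2 to 5 mm for each canister and tips with it, up to 0.06 rad, its +y side down.
- pointer (a joint): Black pointer of the scale, running round just outside the dial disc, moved by the load on the pan. Value in rad, clockwise seen from above: 0 with an empty pan (at the dial's -x side), about 0.45 with one canister, 0.6 to 0.95 with two, 0.85 to 1.1 with three, 1.0 to 1.2 with four; depends a little on where they stand. Takes 3 s to settle after each change of load.
- pointer_tip (a point): Inner tip of the pointer, 58 mm from the dial's axis.
- dial (a joint): White dial disc (112 mm across) with the tare knob, turned by hand. Value in rad, clockwise seen from above, range -1.6 to 1.6; the dial's zero mark is in line with the pointer when this value equals the pointer's. Stiff enough (0.05 N m) to stay where it is left.
- dial_grip (a point): Middle of the top of the tare knob, on the dial's axis, 99 mm above the counter: a black upright bar 16 mm thick, 56 mm long, 38 mm high that turns with the disc, its length along the line from the axis to the zero mark. Its axes turn with the dial: x along the bar, the zero mark on the -x side.
- dial_zero (a point): Zero mark of the dial: the single bold black wedge at the disc's edge, 55 mm from the axis, in line with the knob's bar.
- tin0: Empty steel canister, one of up to four alike (None if absent): 60 mm across, body 55 mm high, with a dark wooden knob on top 20 mm across and 24 mm high (79 mm in all); 0.21 to 0.29 kg. Origin at the centre of its underside, z up. Stands in a cell of the caddy at the start.
- tin1: Empty steel canister, one of up to four alike (None if absent): 60 mm across, body 55 mm high, with a dark wooden knob on top 20 mm across and 24 mm high (79 mm in all); 0.21 to 0.29 kg. Origin at the centre of its underside, z up. Stands in a cell of the caddy at the start.
- tin2: Empty steel canister, one of up to four alike (None if absent): 60 mm across, body 55 mm high, with a dark wooden knob on top 20 mm across and 24 mm high (79 mm in all); 0.21 to 0.29 kg. Origin at the centre of its underside, z up. Stands in a cell of the caddy at the start.
- tin3: Empty steel canister, one of up to four alike (None if absent): 60 mm across, body 55 mm high, with a dark wooden knob on top 20 mm across and 24 mm high (79 mm in all); 0.21 to 0.29 kg. Origin at the centre of its underside, z up. Stands in a cell of the caddy at the start.
- mug: Bystander, to be left alone: white ceramic mug, 76 mm wide, 85 high
- bowl: Bystander, to be left alone: white ceramic bowl, 110 mm wide, 50 high
- syrup: Bystander, to be left alone: amber glass bottle, 64 mm wide, 190 high
- jar: Bystander, to be left alone: glass jar with a steel cap and no knob, 72 mm wide, 90 high
- cup: Bystander, to be left alone: white ceramic cup, 64 mm wide, 60 high
- saucer: Bystander, to be left alone: white ceramic saucer, 120 mm wide, 15 high
- spoon: Bystander, to be left alone: spoon lying flat

How it is judged:
On the way, in this order (a step that is already met when the one before it is completed fails the run):
1. the hook is pressed down in its slot (value of joint hook above 0.007 m), for 0.05 s.
2. the freed lid is slid open (value of joint lid above 0.08 m), for 0.2 s.
3. every canister stands released on the scale's pan (angle between each of tin0, tin1, tin2, tin3's own z axis and vertical below 0.12 rad and x of tin0 in the frame of pan_top between -0.065 and 0.065 m and y of tin0 in the frame of pan_top between -0.065 and 0.065 m and z of tin0 in the frame of pan_top between -0.006 and 0.006 m and contact force between the fingers and tin0 below 0.05 N and linear speed of each of tin0, tin1, tin2, tin3 below 0.02 m/s and x of tin1 in the frame of pan_top between -0.065 and 0.065 m and y of tin1 in the frame of pan_top between -0.065 and 0.065 m and z of tin1 in the frame of pan_top between -0.006 and 0.006 m and contact force between the fingers and tin1 below 0.05 N and x of tin2 in the frame of pan_top between -0.065 and 0.065 m and y of tin2 in the frame of pan_top between -0.065 and 0.065 m and z of tin2 in the frame of pan_top between -0.006 and 0.006 m and contact force between the fingers and tin2 below 0.05 N and x of tin3 in the frame of pan_top between -0.065 and 0.065 m and y of tin3 in the frame of pan_top between -0.065 and 0.065 m and z of tin3 in the frame of pan_top between -0.006 and 0.006 m and contact force between the fingers and tin3 below 0.05 N), for 0.3 s.
At the end, for the whole second after the job is handed in: Every canister present stands upright on the scale's pan inside the rim, released and at rest; the caddy's lid is fully shut (under 4 mm) and held by the raised hook; the dial's zero mark is in line with the pointer within 4 mm (4 degrees), nothing moving (all of step 3 and value of joint lid below 0.004 m and value of joint hook below 0.003 m and y of pointer_tip in the frame of dial_zero between -0.004 and 0.004 m and horizontal distance between pointer_tip and dial_zero below 0.02 m and velocity of joint dial between -0.03 and 0.03 rad/s and velocity of joint pointer between -0.05 and 0.05 rad/s); the robot touches nothing.
It fails at once if a bystander is moved more than 50 mm or tipped over (distance of any of mug, bowl, syrup, jar, cup, saucer, spoon from where it was at the start of the episode above 0.05 m or angle between any of mug, bowl, syrup, jar, cup, saucer's own z axis and vertical above 0.6 rad).
Of tin0, tin1, tin2, tin3 only 2 to 4 are there at a start; the rules pass over those that are not, and their reading is None.
At some moment in a run one of tin0, tin1, tin2, tin3 may be knocked a few centimetres aside while the robot is not near it.
It also fails if it takes over 210 s, if anything falls off the work surface, if the arm or the gripper's body presses on something with over 40 N, if the wrist force passes 120 N, or if a joint passes its speed limit or range.

## Working session

There is one attempt and no reset: what is moved stays moved. The work goes in short steps, Python scripts to look and compute and a shell command to move; the robot and the scene stay as the last step left them, time stands still between calls to the robot, and variables do not carry over. Pictures are saved under pics/ and viewed, at most 14 in all, crops included, and the job is handed in when it is done.

```bash
ls; mkdir -p pics
cat > h.py <<'E'
import numpy as np, cv2
from station import telemetry, snapshot, manip
from scipy.spatial.transform import Rotation as R
def snap(n,f=None):
    s=snapshot(n)
    np.savez('last_%s.npz'%n,**s)
    if f: cv2.imwrite('pics/'+f,s['image'][:,:,::-1])
    return s
def cloud(s):
    K=s['camera_matrix'];d=s['depth'];v,u=np.mgrid[:400,:640]
    P=np.stack([(u-K[0,2])/K[0,0]*d,(v-K[1,2])/K[1,1]*d,d],-1)
    M=cv2.Rodrigues(s['rvec'])[0]
    W=(P-np.ravel(s['tvec']))@M; W[d==0]=np.nan
    return W
def ray(s,u,v,z):
    "pixel to world at height z"
    K=s['camera_matrix'];M=cv2.Rodrigues(s['rvec'])[0];c=-M.T@np.ravel(s['tvec'])
    r=M.T@np.linalg.inv(K)@np.array([u,v,1.]); return c+r*(z-c[2])/r[2]
def proj(s,p):
    return cv2.projectPoints(np.array(p,float).reshape(-1,3),s['rvec'],s['tvec'],s['camera_matrix'],None)[0].reshape(-1,2)
E
python3 - <<'E'
from h import *
for n in('top','side'):
    s=snap(n,n+'0.png');print(n,s['camera_matrix'],-cv2.Rodrigues(s['rvec'])[0].T@np.ravel(s['tvec']))
t=telemetry.sense();print(t, R.from_quat(t['tool_rot']).as_matrix())
E
```

```text
pics
top [[511.30571817   0.         319.72147528]
 [  0.         511.30571817 198.79159272]
 [  0.           0.           1.        ]] [0.25948146 0.00744657 1.56148366]
side [[474.01003624   0.         321.482328  ]
 [  0.         474.01003624 193.78643906]
 [  0.           0.           1.        ]] [0.42747079 1.53430768 0.9819331 ]
{'t': 0.1, 'q': array([ 1.13651864e+00,  5.28381961e-01,  1.43376567e+00, -6.80147080e-06,
        1.18141757e+00, -1.78505852e-01]), 'qd': array([ 5.78387071e-04, -1.22758468e-03,  5.09973174e-05, -4.78925886e-04,
        1.05347821e-03,  8.99532676e-04]), 'tau': array([-2.72788602e-04, -4.43303740e+01, -1.78585142e+01, -2.44172506e-04,
        3.94662609e-03,  5.07550695e-06]), 'tcp_pos': array([0.15782173, 0.60408025, 0.23042881]), 'tool_rot': array([ 1.27536264e-01,  9.91833418e-01, -9.41285128e-04, -2.94480430e-04]), 'force': array([-0.18654824, -0.00468886,  0.37674139]), 'ft_torque': array([0.04888787, 0.06942253, 0.07371139]), 'gripper_force': 0.0, 'finger_gap': 0.9965973467952473} [[-9.67468829e-01  2.52988902e-01 -8.24247040e-04]
 [ 2.52990011e-01  9.67467231e-01 -1.79208222e-03]
 [ 3.44055087e-04 -1.94230996e-03 -9.99998055e-01]]
```

View pics/top0.png

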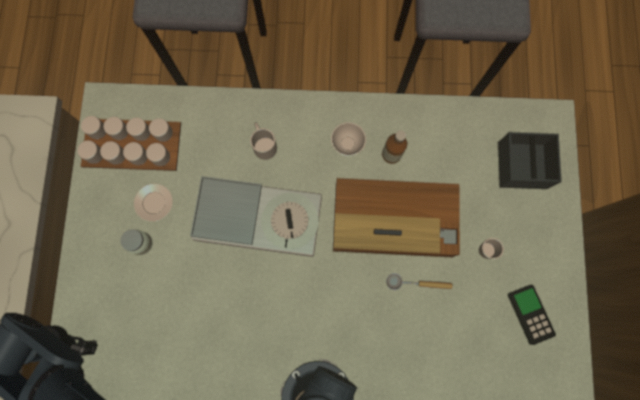

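View pics/side0.png

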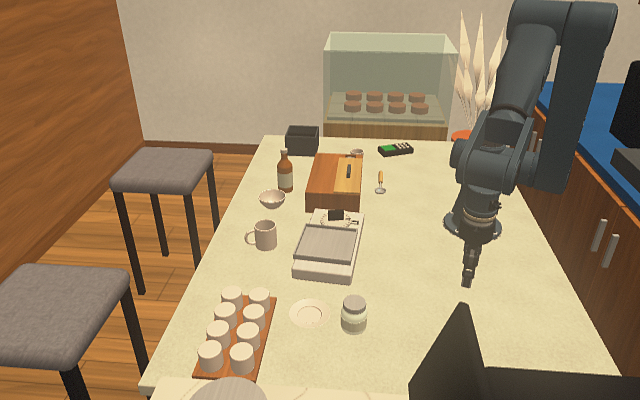

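The top view shows the caddy at about (396,217) with the hook plate at (449,236) and the lid grip at (388,232). The scale pan is at (227,212), the dial at (290,220) and the pointer near (287,243). The caddy's -y end is on the right.

```bash
cat >> h.py <<'E'
def rect(W,m):
    p=W[m][:,:2]; c,sz,a=cv2.minAreaRect((p*1000).astype(np.float32)); return np.array(c),sz,a,len(p)
E
python3 - <<'E'
from h import *
for n in('top','side'):
    s=dict(np.load('last_%s.npz'%n));W=cloud(s);z=W[...,2];x=W[...,0];y=W[...,1]
    box=lambda a,b,c,d:(x>a)&(x<b)&(y>c)&(y<d)
    print(n,'caddy',rect(W,box(.3,.7,-.5,-.0)&(z>.084)&(z<.14)&(x<.62)))
    print(' lid',rect(W,box(.3,.7,-.5,-.0)&(z>.096)&(z<.106)&(x<.62)))
    print(' grip',rect(W,box(.3,.7,-.5,-.0)&(z>.118)&(z<.135)&(x<.56)))
    print(' scale',rect(W,box(.3,.7,.0,.5)&(z>.04)&(z<.057)&(x<.64)))
    print(' pan',rect(W,box(.3,.7,.16,.5)&(z>.078)&(z<.103)&(x<.64)))
    print(' knob',rect(W,box(.3,.7,.0,.16)&(z>.09)&(z<.103)&(x<.64)))
s=dict(np.load('last_top.npz'))
im=s['image'][165:270,180:480][:,:,::-1]
cv2.imwrite('pics/c0.png',cv2.resize(im,None,fx=2.66,fy=2.66,interpolation=cv2.INTER_CUBIC))
for uv,z in [((335,178),.091),((460,183),.091),((459,256),.091),((333,249),.091),((449,236),.079),((388,232),.127),((290,208),.099),((290,234),.099)]: print(uv,ray(s,*uv,z))
E
```

```text
top caddy (array([ 522.50561523, -211.10093689]), (365.5910339355469, 198.73367309570312), 89.31146240234375, 8030)
 lid (array([ 521.57696533, -208.69752502]), (361.7449645996094, 198.40982055664062), 89.69779205322266, 3429)
 grip (array([ 475.15213013, -179.72885132]), (77.56018829345703, 14.99588680267334), 89.76335144042969, 140)
 scale (array([518.02606201, 203.22019958]), (367.27435302734375, 190.1348876953125), 84.55974578857422, 2933)
 pan (array([526.60638428, 289.44592285]), (182.2624053955078, 180.9479217529297), 84.45792388916016, 3773)
 knob (array([509.0637207, 104.8764801]), (57.004615783691406, 15.578654289245605), 11.002108573913574, 94)
side caddy (array([ 520.13098145, -211.40197754]), (381.79833984375, 201.69451904296875), 89.29176330566406, 2045)
 lid (array([ 519.29974365, -202.45568848]), (362.0511779785156, 198.010986328125), 89.9534912109375, 858)
 grip (array([ 470.44140625, -175.86691284]), (12.303449630737305, 79.68441772460938), 2.346412420272827, 38)
 scale (array([514.35510254, 204.12896729]), (382.2537536621094, 190.14414978027344), 84.39382934570312, 1237)
 pan (array([522.7244873 , 287.42880249]), (193.56552124023438, 181.75241088867188), 84.05131530761719, 2116)
 knob (array([504.44192505, 106.63564301]), (53.78385925292969, 19.43140983581543), 7.051623344421387, 69)
(335, 178) [ 0.63330176 -0.02692869  0.091     ]
(460, 183) [ 0.63238944 -0.39715992  0.091     ]
(459, 256) [ 0.41624188 -0.39034233  0.091     ]
(333, 249) [ 0.42245962 -0.02792111  0.091     ]
(449, 236) [ 0.4747853  -0.36543612  0.079     ]
(388, 232) [ 0.47257509 -0.1809716   0.127     ]
(290, 208) [0.53621299 0.1013017  0.099     ]
(290, 234) [0.4600546  0.09748021 0.099     ]
```

View pics/c0.png

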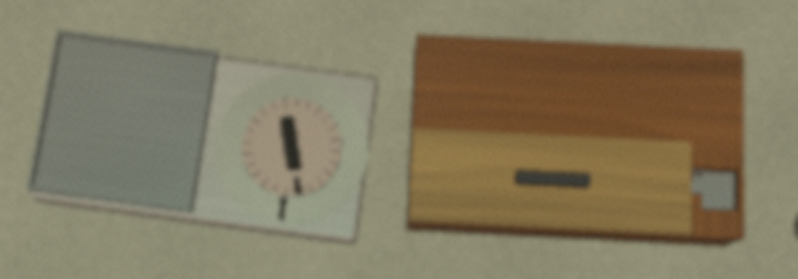

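Run:
```python
from h import *
for n in('top','side'):
    s=dict(np.load('last_%s.npz'%n));W=cloud(s);z=W[...,2];x=W[...,0];y=W[...,1]
    box=lambda a,b,c,d:(x>a)&(x<b)&(y>c)&(y<d)
    print(n,'caddy',rect(W,box(.3,.66,-.5,-.0)&(z>.084)&(z<.106)))
    print(' lid',rect(W,box(.3,.53,-.5,-.0)&(z>.0965)&(z<.106)))
    m=box(.3,.7,-.5,-.0)&(z>.11)&(z<.14)&(x<.56)
    print(' grip',rect(W,m),np.median(z[m]),np.median(z[box(.55,.6,-.35,-.1)]))
    p=W[m][:,:2];p=p-p.mean(0);print(np.linalg.svd(p)[2][0])
    print(' plate',rect(W,box(.44,.51,-.4,-.34)&(z>.07)&(z<.083)))
    # edges of deck: top edge points x as function of y
    for yy in np.arange(-.36,-.04,.04):
        m=(abs(y-yy)<.01)&(z>.084)&(z<.106)&(x>.3)&(x<.66); l=(abs(y-yy)<.01)&(z>.0965)&(z<.106)&(x<.6)
        print(round(yy,2),np.percentile(x[m],[1,99]).round(4),np.percentile(x[l],[2,98]).round(4) if l.any() else '')
t=telemetry.sense();print(t['t'])
```

```text
top caddy (array([ 529.42211914, -211.15284729]), (365.61590576171875, 212.2935333251953), 89.24391174316406, 8219)
 lid (array([ 476.9289856 , -208.50036621]), (361.20465087890625, 107.51293182373047), 89.30863189697266, 3115)
 grip (array([ 477.5581665 , -209.10626221]), (89.87472534179688, 234.08792114257812), 0.6256991624832153, 165) 0.1258155307147613 0.09113432040838462
[-0.04086053 -0.99916486]
 plate (array([ 476.48913574, -368.12530518]), (44.9267463684082, 38.824581146240234), 2.158970355987549, 163)
-0.36 [0.4238 0.6309] [0.428  0.5809]
-0.32 [0.4236 0.6314] [0.4239 0.5468]
-0.28 [0.4238 0.63  ] [0.4256 0.5559]
-0.24 [0.4251 0.6317] [0.427  0.5685]
-0.2 [0.4251 0.633 ] [0.4265 0.5519]
-0.16 [0.4257 0.6314] [0.4263 0.5636]
-0.12 [0.4264 0.6333] [0.4278 0.5689]
-0.08 [0.4267 0.634 ] [0.4287 0.5438]
side caddy (array([ 525.21966553, -211.54812622]), (381.8301086425781, 211.54299926757812), 89.22634887695312, 2065)
 lid (array([ 472.92199707, -202.63032532]), (106.44004821777344, 363.42230224609375), 0.893688976764679, 811)
 grip (array([ 470.26095581, -175.86904907]), (12.652205467224121, 79.70354461669922), 2.2102487087249756, 43) 0.12624859310527975 0.0920117623091814
[0.01495853 0.99988811]
 plate (array([ 469.36001587, -385.78619385]), (46.04048156738281, 16.026132583618164), 13.700091361999512, 14)
-0.36 [0.4176 0.6249] [-0.5081  0.5116]
-0.32 [0.4219 0.6245] [-0.5042  0.517 ]
-0.28 [0.4211 0.625 ] [-0.5055  0.5189]
-0.24 [0.42   0.6259] [-0.5043  0.5232]
-0.2 [0.4237 0.6289] [-0.5057  0.5178]
-0.16 [0.4233 0.628 ] [-0.5072  0.5189]
-0.12 [0.4219 0.6267] [-0.5057  0.5228]
-0.08 [0.4259 0.6276] [-0.5028  0.5209]
0.1
```

```bash
cat >> h.py <<'E'
def go(p,yaw=None):
    "offset in tool axes, in units of 4 cm; yaw of tool y in world -> z turn in units of 90 deg"
    t=telemetry.sense();M=R.from_quat(t['tool_rot']).as_matrix()
    o=M.T@(np.array(p)-t['tcp_pos'])/.04
    th=np.arctan2(M[1,1],M[0,1]); print('t %.1f pos'%t['t'],t['tcp_pos'].round(4),'yaw %.4f'%th,'tilt',M[2,:2].round(4),'gap %.3f gf %.1f'%(t['finger_gap'],t['gripper_force']),'F',t['force'].round(1))
    print('shift units',o.round(3), 'zturn', None if yaw is None else round((th-yaw)/(np.pi/2),4))
E
python3 -m crank '0 0 0 0 0 0.0845; 0 0 0 0 0 0.0845; 0 0 0 0 0 0.0845; 0 0 0 0 0 0.0845; 0 0 0 0 0 0.0845' -1 40
python3 -m crank '0 0 0 0 0 0.0845; 0 0 0 0 0 0.0845; 0 0 0 0 0 0.0845; 0 0 0 0 0 0.0845; 0 0 0 0 0 0.0845'
python3 -c "
from h import *
go([.473,-.367,.231],-.013)"
```

```text
t: 0.6
tcp_pos: [0.1579, 0.6042, 0.2307]
tool_rot: [0.446, 0.895, -0.001, 0.0]
force: [1.6, 0.4, 0.6]
finger_gap: 0.144
gripper_force: 0.0
t: 1.1
tcp_pos: [0.1579, 0.6043, 0.2307]
tool_rot: [0.713, 0.701, -0.001, 0.0]
force: [0.1, 0.5, 0.1]
finger_gap: -0.0
gripper_force: 0.0
t 1.1 pos [0.1579 0.6043 0.2307] yaw -0.0178 tilt [-0.0012 -0.0005] gap -0.000 gf 0.0 F [0.1 0.5 0.1]
shift units [-2.4137e+01  8.3080e+00  1.8000e-02] zturn -0.003
```

```bash
python3 -m crank '-1 0.64 0 0 0 -0.003; -1 0.64 0 0 0 0; -1 0.64 0 0 0 0; -1 0.64 0 0 0 0; -1 0.64 0 0 0 0' >/dev/null
python3 -m crank '-1 0.64 0 0 0 0; -1 0.64 0 0 0 0; -1 0.64 0 0 0 0; -1 0.64 0 0 0 0; -1 0.64 0 0 0 0'>/dev/null
python3 -m crank '-1 0.64 0 0 0 0; -1 0.64 0 0 0 0; -1 0.63 0 0 0 0; -1 0 0 0 0 0; -1 0 0 0 0 0'>/dev/null
python3 -m crank '-1 0 0 0 0 0; -1 0 0 0 0 0; -1 0 0 0 0 0; -1 0 0 0 0 0; -1 0 0 0 0 0'>/dev/null
python3 -m crank '-1 0 0 0 0 0; -1 0 0 0 0 0; -1 0 0 0 0 0; -1 0 0 0 0 0; -0.1 0 0 0 0 0'
python3 -m crank '0 0 1 0 0 0; 0 0 1 0 0 0; 0 0 0 0 0 0; 0 0 0 0 0 0; 0 0 0 0 0 0'
python3 -c "
from h import *
go([.473,-.367,.100],-.013)"
```

```text
t: 3.6
tcp_pos: [0.4828, -0.3673, 0.2309]
tool_rot: [0.711, 0.703, -0.001, 0.002]
force: [-0.7, -0.1, 0.2]
finger_gap: 0.005
gripper_force: 0.0
t: 4.1
tcp_pos: [0.4841, -0.3625, 0.1533]
tool_rot: [0.71, 0.705, -0.0, 0.002]
force: [0.0, 0.6, 0.1]
finger_gap: -0.001
gripper_force: 0.0
t 4.1 pos [ 0.4841 -0.3625  0.1533] yaw -0.0070 tilt [-0.0025  0.0024] gap -0.001 gf 0.0 F [0.  0.6 0.1]
shift units [-0.11  -0.281  1.332] zturn 0.0038
```

```bash
python3 -m crank '-0.11 -0.28 0.5 0 0 0.0038; 0 0 0.5 0 0 0; 0 0 0.33 0 0 0; 0 0 0 0 0 0; 0 0 0 0 0 0' >/dev/null
python3 -c "
from h import *
go([.473,-.367,.085],-.013)"
python3 -m crank '0 0 0.15 0 0 0; 0 0 0.15 0 0 0; 0 0 0.1 0 0 0; 0 0 0 0 0 0; 0 0 0 0 0 0'
python3 -m crank '0 0 0.15 0 0 0; 0 0 0.15 0 0 0; 0 0 0.1 0 0 0; 0 0 0 0 0 0; 0 0 0 0 0 0'
python3 -c "
from h import *
go([.473,-.367,.068],-.013)"
```

```text
t 4.6 pos [ 0.4725 -0.3668  0.0992] yaw -0.0132 tilt [-0.0014  0.0013] gap 0.004 gf 0.0 F [0.1 0.  0.3]
shift units [-0.006  0.012  0.354] zturn -0.0001
t: 5.1
tcp_pos: [0.4717, -0.3662, 0.0819]
tool_rot: [0.712, 0.702, 0.0, -0.0]
force: [0.1, -0.6, 0.7]
finger_gap: -0.003
gripper_force: 0.0
t: 5.6
tcp_pos: [0.4723, -0.367, 0.0677]
tool_rot: [0.712, 0.702, -0.0, 0.001]
force: [-1.1, 0.7, 11.1]
finger_gap: 0.001
gripper_force: 6.0
t 5.6 pos [ 0.4723 -0.367   0.0677] yaw -0.0134 tilt [-0.0018  0.0014] gap 0.001 gf 6.0 F [-1.1  0.7 11.1]
shift units [ 0.001  0.018 -0.007] zturn -0.0003
```

```bash
python3 -m crank '0 0 0 0 0 0; 0 0 0 0 0 0; 0 0 0 0 0 0; 0 0 0 0 0 0; 0 0 -0.5 0 0 0'
python3 -m crank '0 0 -1 0 0 0; 0 0 -1 0 0 0; 0 0 -1 0 0 0; 0.5 0 0 0 0 0; 1 0 0 0 0 0' 1
cat >> h.py <<'E'
def grip():
    for n in('top','side'):
        s=snap(n);W=cloud(s);x,y,z=W[...,0],W[...,1],W[...,2]
        m=(z>.118)&(z<.135)&(x>.42)&(x<.6)&(y>-.24)&(y<-.1); 
        if m.sum()>5: print(n,rect(W,m))
E
python3 -c "
from h import *
grip(); go([.473,-.178,.2],-.013)"
```

```text
t: 6.1
tcp_pos: [0.4711, -0.3658, 0.0849]
tool_rot: [0.712, 0.702, 0.0, -0.001]
force: [0.1, 0.1, -0.4]
finger_gap: -0.002
gripper_force: 0.0
t: 6.6
tcp_pos: [0.4736, -0.309, 0.2075]
tool_rot: [0.713, 0.701, -0.0, 0.003]
force: [0.1, 1.0, -0.9]
finger_gap: 0.844
gripper_force: 0.0
top (array([ 515.62860107, -179.67059326]), (78.09820556640625, 15.142029762268066), 88.75376892089844, 145)
side (array([ 511.29443359, -178.20295715]), (89.56950378417969, 13.093759536743164), 88.33220672607422, 39)
t 6.7 pos [ 0.471  -0.3011  0.2054] yaw -0.0108 tilt [ 0.0052 -0.0035] gap 0.992 gf 0.0 F [-0.3 -0.7  0. ]
shift units [3.076 0.017 0.152] zturn 0.0014
```

```bash
python3 -m crank '1 0.35 0 0 0 0; 1 0.35 0 0 0 0; 1 0.34 0 0 0 0; 0.06 0 0.5 0 0 0; 0 0 0 0 0 0' 0.2 >/dev/null
python3 -c "
from h import *
go([.5135,-.179,.107],-.013)"
```

```text
t 7.2 pos [ 0.5144 -0.1823  0.1838] yaw -0.0108 tilt [ 0.0028 -0.0052] gap 0.598 gf 0.0 F [-0.6  0.3  0.2]
shift units [ 0.077 -0.014  1.919] zturn 0.0014
```

```bash
python3 -m crank '0.07 0 0.7 0 0 0.001; 0 0 0.7 0 0 0; 0 0 0.5 0 0 0; 0 0 0 0 0 0; 0 0 0 0 0 0'
python3 -m crank '0 0 0 0 0 0; 0 0 0 0 0 0; 0 0 0 0 0 0; 0 0 0 0 0 0; 0 0 0 0 0 0' -1 30
python3 -m crank '0 0.25 0 0 0 0; 0 0.25 0 0 0 0; 0 0.25 0 0 0 0; 0 0.25 0 0 0 0; 0 0.25 0 0 0 0'
python3 -m crank '0 0.15 0 0 0 0; 0 0 0 0 0 0; 0 0 0 0 0 0; 0 0 0 0 0 0; 0 0 0 0 0 0'
python3 -c "
from h import *
go([.57,-.179,.107],-.013)"
```

```text
t: 7.7
tcp_pos: [0.5159, -0.1827, 0.1102]
tool_rot: [0.713, 0.701, -0.0, -0.0]
force: [0.2, -0.6, -0.4]
finger_gap: 0.601
gripper_force: 0.0
t: 8.2
tcp_pos: [0.5167, -0.1822, 0.1114]
tool_rot: [0.712, 0.702, 0.0, 0.001]
force: [0.3, -0.4, 6.3]
finger_gap: 0.159
gripper_force: 32.2
t: 8.7
tcp_pos: [0.5664, -0.1828, 0.1114]
tool_rot: [0.712, 0.702, -0.0, 0.001]
force: [-1.9, -0.2, 6.0]
finger_gap: 0.156
gripper_force: 32.3
t: 9.2
tcp_pos: [0.5679, -0.1828, 0.1113]
tool_rot: [0.712, 0.702, -0.003, -0.003]
force: [-10.6, -2.5, 12.5]
finger_gap: 0.15
gripper_force: 33.1
t 9.2 pos [ 0.5679 -0.1828  0.1113] yaw -0.0134 tilt [-0.0003 -0.0081] gap 0.150 gf 33.1 F [-10.6  -2.5  12.5]
shift units [0.095 0.053 0.108] zturn -0.0003
```

```bash
python3 -m crank '0 -0.03 0 0 0 0; 0 0 0 0 0 0; 0 0 0 0 0 0; 0 0 -0.5 0 0 0; 0 0 -1 0 0 0' 0.3 >/dev/null
python3 -m crank '0 0 -1 0 0 0; 1 -1 -1 0 0 0; 1 -1 0 0 0 0; 1 -1 0 0 0 0; 1 0 0 0 0 0' 0.3
python3 - <<'E'
from h import *
s=snap('top','top1.png');W=cloud(s);x,y,z=W[...,0],W[...,1],W[...,2]
im=s['image'][165:270,300:480][:,:,::-1];cv2.imwrite('pics/c1.png',cv2.resize(im,None,fx=4,fy=4,interpolation=cv2.INTER_CUBIC))
m=((z>.083)&(z<.095)&(x>.43)&(x<.51)&(y>-.33)&(y<-.04)).astype(np.uint8)
n,l,st,c=cv2.connectedComponentsWithStats(m)
for i in range(1,n):
    if st[i,4]>6: print(st[i,4],c[i],np.median(W[l==i],0).round(4))
E
```

```text
t: 10.2
tcp_pos: [0.4678, -0.0394, 0.2385]
tool_rot: [0.713, 0.701, -0.001, -0.003]
force: [0.6, 0.5, 0.1]
finger_gap: 0.65
gripper_force: 0.0
65 [436.41538462 237.23076923] [ 0.4684 -0.3258  0.0907]
23 [349.52173913 231.73913043] [ 0.4742 -0.0731  0.0885]
38 [373.89473684 233.63157895] [ 0.4714 -0.1451  0.0889]
40 [397.925 234.2  ] [ 0.4732 -0.2149  0.089 ]
34 [423.26470588 235.76470588] [ 0.4705 -0.2877  0.0896]
15 [387. 248.] [ 0.4313 -0.1832  0.0913]
8 [408.5 249. ] [ 0.4308 -0.2453  0.0891]
```

View pics/c1.png

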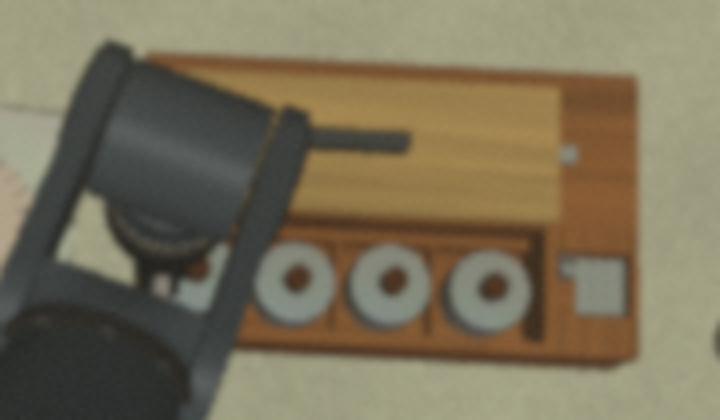

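Four canisters fill the four cells, with knobs at crop px (198,268), (297,278), (392,282) and (492,288), and the lid is fully open. I'll pick up the nearest one.

```bash
python3 -m crank '-0.85 0.1 0.5 0 0 0; 0 0 1 0 0 0; 0 0 0.8 0 0 0; 0 0 0 0 0 0; 0 0 0 0 0 0' -0.2 >/dev/null
python3 -c "
from h import *
go([.473,-.073,.070],-.013)"
```

```text
t 10.8 pos [ 0.477  -0.0755  0.1469] yaw -0.0149 tilt [ 0.0004 -0.0008] gap 0.399 gf 0.0 F [-0.5  0.4 -0. ]
shift units [ 0.06  -0.1    1.922] zturn -0.0012
```

```bash
python3 -m crank '0.06 -0.1 0.6 0 0 0; 0 0 0.6 0 0 0; 0 0 0.5 0 0 0; 0 0 0.21 0 0 0; 0 0 0 0 0 0' >/dev/null
python3 -m crank '0 0 0 0 0 0; 0 0 0 0 0 0; 0 0 0 0 0 0; 0 0 0 0 0 0; 0 0 0 0 0 0' -1 40
python3 -m crank '0 0 -0.5 0 0 0; 0 0 -0.7 0 0 0; 0 0 -0.9 0 0 0; 0 0 -0.9 0 0 0; 0 0 -0.9 0 0 0'
python3 -c "
from h import *
go([.5654,.3222,.21],-.013)"
```

```text
t: 11.75
tcp_pos: [0.4742, -0.0735, 0.0717]
tool_rot: [0.712, 0.702, 0.001, 0.002]
force: [1.4, 0.2, 6.8]
finger_gap: 0.214
gripper_force: 39.7
t: 12.25
tcp_pos: [0.4713, -0.0725, 0.2275]
tool_rot: [0.712, 0.702, -0.001, -0.001]
force: [-0.3, 0.5, -2.6]
finger_gap: 0.213
gripper_force: 39.5
t 12.2 pos [ 0.4713 -0.0725  0.2275] yaw -0.0151 tilt [ 0.0009 -0.0026] gap 0.213 gf 39.5 F [-0.3  0.5 -2.6]
shift units [9.902 2.204 0.44 ] zturn -0.0013
```

```bash
python3 -m crank '0.5 0.1 0 0 0 0; 0.9 0.2 0 0 0 0; 1 0.22 0 0 0 0; 1 0.22 0 0 0 0; 1 0.22 0 0 0 0' >/dev/null
python3 -m crank '1 0.22 0 0 0 0; 1 0.22 0 0 0 0; 1 0.22 0 0 0 0; 1 0.22 0.2 0 0 0; 0.7 0.16 0.2 0 0 0' >/dev/null
python3 -m crank '0.5 0.1 0 0 0 0; 0.3 0.1 0 0 0 0; 0 0 0 0 0 0; 0 0 0 0 0 0; 0 0 0 0 0 0' >/dev/null
python3 -c "
from h import *
go([.5654,.3222,.151],-.013)"
```

```text
t 13.8 pos [0.5664 0.3202 0.2106] yaw -0.0164 tilt [-0.0008 -0.0009] gap 0.213 gf 39.6 F [ 0.  -0.8 -1.8]
shift units [ 0.051 -0.024  1.49 ] zturn -0.0021
```

```bash
python3 -m crank '0.05 -0.02 0.5 0 0 -0.002; 0 0 0.5 0 0 0; 0 0 0.4 0 0 0; 0 0 0.09 0 0 0; 0 0 0 0 0 0' 
python3 -m crank '0 0 0.05 0 0 0; 0 0 0.05 0 0 0; 0 0 0.05 0 0 0; 0 0 0.03 0 0 0; 0 0 0 0 0 0' 
python3 -m crank '0 0 0 0 0 0; 0 0 0 0 0 0; 0 0 0 0 0 0; 0 0 0 0 0 0; 0 0 0 0 0 0'
```

```text
t: 14.25
tcp_pos: [0.5657, 0.3226, 0.1507]
tool_rot: [0.712, 0.702, -0.001, -0.0]
force: [-0.1, 0.4, -2.2]
finger_gap: 0.214
gripper_force: 39.6
t: 14.75
tcp_pos: [0.5665, 0.3239, 0.1443]
tool_rot: [0.711, 0.703, 0.001, 0.0]
force: [0.4, 0.1, -0.3]
finger_gap: 0.212
gripper_force: 39.7
t: 15.25
tcp_pos: [0.566, 0.3237, 0.1439]
tool_rot: [0.711, 0.703, 0.0, 0.0]
force: [0.4, 0.1, -0.4]
finger_gap: 0.209
gripper_force: 39.7
```

```bash
python3 -m crank '0 0 0.02 0 0 0; 0 0 0 0 0 0; 0 0 0 0 0 0; 0 0 0 0 0 0; 0 0 -0.3 0 0 0' -0.2
python3 -m crank '0 0 -0.7 0 0 0; 0 0 -1 0 0 0; -0.5 -0.1 0 0 0 0; -1 -0.2 0 0 0 0; -1 -0.2 0 0 0 0' >/dev/null
python3 -m crank '-1 -0.2 0 0 0 0; -1 -0.2 0 0 0 0; -1 -0.2 0 0 0 0; -1 -0.2 0 0 0 0; -1 -0.2 0 0 0 0'>/dev/null
python3 -m crank '-1 -0.2 0 0 0 0; -1 -0.2 0 0 0 0; -1 -0.2 0 0 0 0; -0.9 -0.3 0.3 0 0 0; -0.3 -0.1 0.5 0 0 0'>/dev/null
python3 -m crank '0 0 0.8 0 0 0; 0 0 0 0 0 0; 0 0 0 0 0 0; 0 0 0 0 0 0; 0 0 0 0 0 0'>/dev/null
cat >> h.py <<'E'
def scene(f=None):
    for n in('top','side'):
        s=snap(n,f and n+f);W=cloud(s);x,y,z=W[...,0],W[...,1],W[...,2]
        print(n)
        for b in [(.083,.095,.43,.51,-.33,-.04),(.145,.17,.42,.63,.19,.39)]:
            m=((z>b[0])&(z<b[1])&(x>b[2])&(x<b[3])&(y>b[4])&(y<b[5])).astype(np.uint8)
            k,l,st,c=cv2.connectedComponentsWithStats(m)
            for i in range(1,k):
                if 10<st[i,4]<60: print('  ',st[i,4],c[i].round(),np.median(W[l==i],0).round(4))
E
python3 -c "
from h import *
go([.4728,-.145,.070],-.013);scene('2.png')"
```

```text
t: 15.75
tcp_pos: [0.5645, 0.323, 0.1536]
tool_rot: [0.711, 0.703, -0.002, -0.001]
force: [0.9, -0.8, -0.2]
finger_gap: 0.404
gripper_force: 0.0
t 17.8 pos [ 0.4614 -0.1432  0.1605] yaw -0.0109 tilt [-0.0016  0.0028] gap 0.400 gf 0.0 F [ 0.5  0.2 -0.3]
shift units [-0.038  0.279  2.263] zturn 0.0013
top
   35 [423. 236.] [ 0.4706 -0.288   0.0884]
   47 [210. 190.] [0.5672 0.3241 0.1597]
side
   32 [351. 163.] [ 0.466  -0.3161  0.0884]
   14 [349. 173.] [ 0.4689 -0.2133  0.0889]
   16 [349. 181.] [ 0.4664 -0.1438  0.0884]
   44 [312. 232.] [0.5644 0.3301 0.1572]
```

View pics/side2.png

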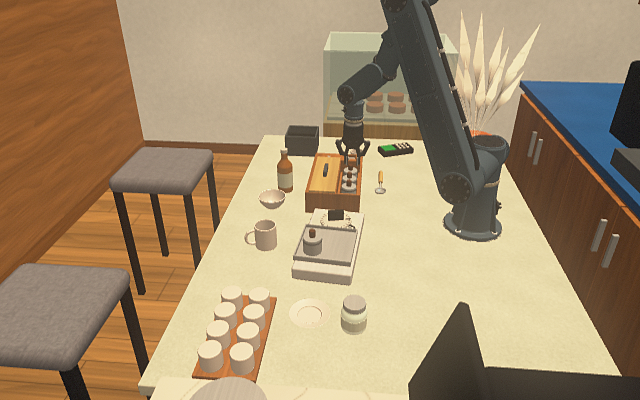

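The first canister stands upright on the pan (side px (312,240)). Next I'll take the second one.

```bash
python3 -m crank '-0.04 0.24 0.4 0 0 0.001; 0 0 0.6 0 0 0; 0 0 0.6 0 0 0; 0 0 0.5 0 0 0; 0 0 0.12 0 0 0'
python3 -m crank '0 0 0.02 0 0 0; 0 0 0 0 0 0; 0 0 0 0 0 0; 0 0 0 0 0 0; 0 0 0 0 0 0' -1 40
python3 -m crank '0 0 -0.5 0 0 0; 0 0 -0.7 0 0 0; 0 0 -0.9 0 0 0; 0 0 -0.9 0 0 0; 0 0 -0.9 0 0 0'
python3 -c "
from h import *
go([.4898,.3294,.21],-.013)"
```

```text
t: 18.35
tcp_pos: [0.4692, -0.1442, 0.0689]
tool_rot: [0.712, 0.702, -0.0, -0.001]
force: [0.5, -0.4, -0.1]
finger_gap: 0.398
gripper_force: 0.0
t: 18.85
tcp_pos: [0.4701, -0.1449, 0.0699]
tool_rot: [0.712, 0.702, 0.0, 0.0]
force: [0.4, -0.4, -3.0]
finger_gap: 0.217
gripper_force: 39.1
t: 19.35
tcp_pos: [0.4693, -0.1445, 0.2268]
tool_rot: [0.712, 0.702, -0.0, -0.0]
force: [0.5, -0.4, -2.6]
finger_gap: 0.215
gripper_force: 39.6
t 19.4 pos [ 0.4693 -0.1445  0.2268] yaw -0.0136 tilt [ 0.0003 -0.0005] gap 0.215 gf 39.6 F [ 0.5 -0.4 -2.6]
shift units [11.854  0.352  0.424] zturn -0.0004
```

```bash
python3 -m crank '0.5 0.03 0 0 0 0; 0.9 0.03 0 0 0 0; 1 0.03 0 0 0 0; 1 0.03 0 0 0 0; 1 0.03 0 0 0 0' >/dev/null
python3 -m crank '1 0.03 0 0 0 0; 1 0.03 0 0 0 0; 1 0.03 0 0 0 0; 1 0.03 0 0 0 0; 1 0.03 0 0 0 0' >/dev/null
python3 -m crank '1 0.03 0 0 0 0; 0.8 0.02 0.1 0 0 0; 0.4 0 0.2 0 0 0; 0.25 0 0.1 0 0 0; 0 0 0 0 0 0' >/dev/null
python3 -m crank '0 0 0 0 0 0; 0 0 0 0 0 0; 0 0 0 0 0 0; 0 0 0 0 0 0; 0 0 0 0 0 0' >/dev/null
python3 -c "
from h import *
go([.4898,.3294,.147],-.013)"
```

```text
t 21.4 pos [0.4905 0.3284 0.2096] yaw -0.0143 tilt [0.0001 0.0002] gap 0.214 gf 39.6 F [-0.6 -0.1 -2. ]
shift units [ 0.024 -0.019  1.565] zturn -0.0008
```

```bash
python3 -m crank '0.02 -0.02 0.5 0 0 0; 0 0 0.5 0 0 0; 0 0 0.45 0 0 0; 0 0 0.1 0 0 0; 0 0 0 0 0 0' 
python3 -m crank '0 0 0.05 0 0 0; 0 0 0.05 0 0 0; 0 0 0.04 0 0 0; 0 0 0 0 0 0; 0 0 0 0 0 0'
```

```text
t: 21.85
tcp_pos: [0.4893, 0.3295, 0.1469]
tool_rot: [0.712, 0.702, -0.001, -0.0]
force: [0.6, -0.2, -2.4]
finger_gap: 0.217
gripper_force: 39.5
t: 22.35
tcp_pos: [0.4896, 0.3298, 0.142]
tool_rot: [0.712, 0.702, 0.0, 0.0]
force: [0.2, -0.1, -3.7]
finger_gap: 0.216
gripper_force: 39.5
```

```bash
python3 -m crank '0 0 0.03 0 0 0; 0 0 0.03 0 0 0; 0 0 0 0 0 0; 0 0 0 0 0 0; 0 0 0 0 0 0' 
python3 -m crank '0 0 0 0 0 0; 0 0 0 0 0 0; 0 0 0 0 0 0; 0 0 0 0 0 0; 0 0 0 0 0 0'
```

```text
t: 22.85
tcp_pos: [0.4897, 0.3298, 0.1395]
tool_rot: [0.712, 0.702, 0.0, 0.0]
force: [-0.2, -0.4, -2.8]
finger_gap: 0.218
gripper_force: 39.6
t: 23.35
tcp_pos: [0.4896, 0.3297, 0.1394]
tool_rot: [0.712, 0.702, 0.0, 0.0]
force: [0.7, 1.4, -1.3]
finger_gap: 0.216
gripper_force: 39.6
```

Contact is starting; I'll lower a little more until it carries the weight, release, and go for the third.

```bash
python3 -m crank '0 0 0.03 0 0 0; 0 0 0.03 0 0 0; 0 0 0 0 0 0; 0 0 0 0 0 0; 0 0 0 0 0 0' 
python3 -m crank '0 0 0 0 0 0; 0 0 0 0 0 0; 0 0 0 0 0 0; 0 0 0 0 0 0; 0 0 0 0 0 0'
```

```text
t: 23.85
tcp_pos: [0.4896, 0.3298, 0.1371]
tool_rot: [0.712, 0.702, 0.0, -0.0]
force: [-0.7, 1.4, -0.4]
finger_gap: 0.216
gripper_force: 39.8
t: 24.35
tcp_pos: [0.4896, 0.3298, 0.137]
tool_rot: [0.712, 0.702, 0.0, 0.0]
force: [1.5, 1.4, -0.3]
finger_gap: 0.213
gripper_force: 39.8
```

```bash
python3 -m crank '0 0 0.02 0 0 0; 0 0 0 0 0 0; 0 0 0 0 0 0; 0 0 0 0 0 0; 0 0 -0.3 0 0 0' -0.2 >/dev/null
python3 -m crank '0 0 -0.7 0 0 0; 0 0 -1 0 0 0; -0.5 0 -0.2 0 0 0; -1 -0.02 0 0 0 0; -1 -0.02 0 0 0 0' >/dev/null
python3 -m crank '-1 -0.02 0 0 0 0; -1 -0.02 0 0 0 0; -1 -0.02 0 0 0 0; -1 -0.02 0 0 0 0; -1 -0.02 0 0 0 0'>/dev/null
python3 -m crank '-1 -0.02 0 0 0 0; -1 -0.02 0 0 0 0; -1 -0.02 0 0 0 0; -1 -0.03 0 0 0 0; -1 0 0 0 0 0'>/dev/null
python3 -m crank '-0.8 0 0.3 0 0 0; -0.3 0 0.6 0 0 0; 0 0 0.5 0 0 0; 0 0 0 0 0 0; 0 0 0 0 0 0'>/dev/null
python3 -c "
from h import *
go([.471,-.216,.070],-.013);scene('3.png')"
```

```text
t 26.9 pos [ 0.473  -0.2141  0.1688] yaw -0.0135 tilt [-0.  0.] gap 0.401 gf 0.0 F [-0.  -0.9  0.5]
shift units [-0.049 -0.05   2.47 ] zturn -0.0003
top
   24 [423. 235.] [ 0.4733 -0.2881  0.0878]
   25 [436. 247.] [ 0.4397 -0.3269  0.0908]
   42 [210. 190.] [0.5681 0.3256 0.1556]
   44 [206. 217.] [0.4912 0.3298 0.1548]
side
   16 [346. 161.] [ 0.4883 -0.3256  0.0894]
   11 [355. 161.] [ 0.4431 -0.3263  0.0885]
   13 [350. 165.] [ 0.4675 -0.2862  0.0886]
   11 [349. 173.] [ 0.4692 -0.2133  0.0906]
   33 [312. 233.] [0.5663 0.331  0.1541]
   32 [336. 234.] [0.4879 0.3352 0.1547]
```

```bash
python3 -m crank '-0.04 -0.05 0.6 0 0 0; 0 0 0.7 0 0 0; 0 0 0.6 0 0 0; 0 0 0.45 0 0 0; 0 0 0.1 0 0 0'
python3 -m crank '0 0 0.02 0 0 0; 0 0 0 0 0 0; 0 0 0 0 0 0; 0 0 0 0 0 0; 0 0 0 0 0 0' -1 40
python3 -m crank '0 0 -0.5 0 0 0; 0 0 -0.7 0 0 0; 0 0 -0.9 0 0 0; 0 0 -0.9 0 0 0; 0 0 -0.9 0 0 0'
python3 -c "
from h import *
go([.5582,.2466,.21],-.013)"
```

```text
t: 27.45
tcp_pos: [0.4708, -0.2151, 0.0696]
tool_rot: [0.712, 0.703, -0.0, -0.001]
force: [0.0, 0.3, -0.3]
finger_gap: 0.401
gripper_force: 0.0
t: 27.95
tcp_pos: [0.4713, -0.2159, 0.0701]
tool_rot: [0.712, 0.702, 0.0, 0.001]
force: [-0.9, 0.9, 2.5]
finger_gap: 0.213
gripper_force: 39.4
t: 28.45
tcp_pos: [0.4704, -0.2154, 0.2267]
tool_rot: [0.712, 0.702, -0.0, -0.0]
force: [1.1, -1.2, -3.3]
finger_gap: 0.214
gripper_force: 39.5
t 28.4 pos [ 0.4704 -0.2154  0.2267] yaw -0.0137 tilt [ 0.0004 -0.0006] gap 0.214 gf 39.5 F [ 1.1 -1.2 -3.3]
shift units [11.578  2.037  0.421] zturn -0.0005
```

```bash
python3 -m crank '0.5 0.09 0 0 0 0; 0.9 0.15 0 0 0 0; 1 0.18 0 0 0 0; 1 0.18 0 0 0 0; 1 0.18 0 0 0 0' >/dev/null
python3 -m crank '1 0.18 0 0 0 0; 1 0.18 0 0 0 0; 1 0.18 0 0 0 0; 1 0.18 0 0 0 0; 1 0.18 0 0 0 0' >/dev/null
python3 -m crank '1 0.18 0 0 0 0; 0.7 0.12 0.1 0 0 0; 0.35 0.06 0.2 0 0 0; 0.13 0 0.1 0 0 0; 0 0 0 0 0 0' >/dev/null
python3 -m crank '0 0 0 0 0 0; 0 0 0 0 0 0; 0 0 0 0 0 0; 0 0 0 0 0 0; 0 0 0 0 0 0' >/dev/null
python3 -c "
from h import *
go([.5582,.2466,.145],-.013)"
```

```text
t 30.4 pos [0.5589 0.246  0.2096] yaw -0.0142 tilt [0.     0.0003] gap 0.216 gf 39.5 F [-1.  -0.1 -2.5]
shift units [ 0.016 -0.019  1.616] zturn -0.0007
```

```bash
python3 -m crank '0.02 -0.02 0.5 0 0 0; 0 0 0.5 0 0 0; 0 0 0.45 0 0 0; 0 0 0.15 0 0 0; 0 0 0 0 0 0' 
python3 -m crank '0 0 0.03 0 0 0; 0 0 0.03 0 0 0; 0 0 0.03 0 0 0; 0 0 0.03 0 0 0; 0 0 0 0 0 0' 
python3 -m crank '0 0 0.02 0 0 0; 0 0 0 0 0 0; 0 0 0 0 0 0; 0 0 0 0 0 0; 0 0 0 0 0 0'
```

```text
t: 30.95
tcp_pos: [0.5575, 0.247, 0.1445]
tool_rot: [0.712, 0.702, -0.001, -0.001]
force: [0.2, 0.0, -2.0]
finger_gap: 0.218
gripper_force: 39.5
t: 31.45
tcp_pos: [0.558, 0.2472, 0.1407]
tool_rot: [0.712, 0.702, 0.0, 0.0]
force: [0.4, -0.4, -2.4]
finger_gap: 0.215
gripper_force: 39.5
t: 31.95
tcp_pos: [0.558, 0.2472, 0.1398]
tool_rot: [0.712, 0.702, 0.0, 0.0]
force: [-0.2, -0.8, -2.1]
finger_gap: 0.216
gripper_force: 39.5
```

```bash
python3 -m crank '0 0 0.03 0 0 0; 0 0 0.02 0 0 0; 0 0 0 0 0 0; 0 0 0 0 0 0; 0 0 0 0 0 0' 
python3 -m crank '0 0 0.03 0 0 0; 0 0 0.02 0 0 0; 0 0 0 0 0 0; 0 0 0 0 0 0; 0 0 0 0 0 0' 
python3 -m crank '0 0 0 0 0 0; 0 0 0 0 0 0; 0 0 0 0 0 0; 0 0 0 0 0 0; 0 0 0 0 0 0'|grep force
```

```text
t: 32.45
tcp_pos: [0.5582, 0.2473, 0.138]
tool_rot: [0.712, 0.702, 0.0, 0.0]
force: [0.3, 0.9, -1.0]
finger_gap: 0.211
gripper_force: 39.7
t: 32.95
tcp_pos: [0.5582, 0.2474, 0.136]
tool_rot: [0.712, 0.702, 0.0, 0.0]
force: [-0.5, 2.7, 2.7]
finger_gap: 0.212
gripper_force: 40.0
force: [-0.5, 1.6, 2.7]
gripper_force: 40.0
```

```bash
python3 -m crank '0 0 -0.03 0 0 0; 0 0 0 0 0 0; 0 0 0 0 0 0; 0 0 0 0 0 0; 0 0 0 0 0 0' |grep force
python3 -m crank '0 0 0 0 0 0; 0 0 0 0 0 0; 0 0 0 0 0 0; 0 0 0 0 0 0; 0 0 -0.3 0 0 0' -0.2 >/dev/null
python3 -m crank '0 0 -0.7 0 0 0; 0 0 -1 0 0 0; -0.5 -0.1 -0.2 0 0 0; -1 -0.17 0 0 0 0; -1 -0.17 0 0 0 0' >/dev/null
python3 -m crank '-1 -0.17 0 0 0 0; -1 -0.17 0 0 0 0; -1 -0.17 0 0 0 0; -1 -0.17 0 0 0 0; -1 -0.17 0 0 0 0'>/dev/null
python3 -m crank '-1 -0.17 0 0 0 0; -1 -0.17 0 0 0 0; -1 -0.17 0 0 0 0; -1 -0.1 0 0 0 0; -1 0 0 0 0 0'>/dev/null
python3 -m crank '-0.7 0 0.3 0 0 0; -0.2 0 0.6 0 0 0; 0 0 0.5 0 0 0; 0 0 0 0 0 0; 0 0 0 0 0 0'>/dev/null
python3 -c "
from h import *
go([.4705,-.288,.070],-.013);scene('4.png')"
```

```text
force: [0.2, 1.9, 1.0]
gripper_force: 39.9
t 36.5 pos [ 0.4748 -0.2878  0.1696] yaw -0.0134 tilt [-0.0001  0.0001] gap 0.396 gf 0.0 F [0.3 0.7 0.1]
shift units [-0.006 -0.109  2.49 ] zturn -0.0003
top
   43 [210. 191.] [0.5668 0.3267 0.1524]
   44 [237. 194.] [0.5585 0.2488 0.1559]
   41 [206. 217.] [0.4912 0.3314 0.1521]
side
   41 [352. 163.] [ 0.4635 -0.3227  0.0877]
   35 [317. 219.] [0.5558 0.2532 0.1526]
   28 [311. 233.] [0.5658 0.331  0.1523]
   28 [336. 235.] [0.4878 0.3341 0.1521]
```

```bash
python3 -m crank '0 -0.11 0.6 0 0 0; 0 0 0.7 0 0 0; 0 0 0.6 0 0 0; 0 0 0.45 0 0 0; 0 0 0.12 0 0 0'
python3 -m crank '0 0 0.02 0 0 0; 0 0 0 0 0 0; 0 0 0 0 0 0; 0 0 0 0 0 0; 0 0 0 0 0 0' -1 40
python3 -m crank '0 0 -0.5 0 0 0; 0 0 -0.7 0 0 0; 0 0 -0.9 0 0 0; 0 0 -0.9 0 0 0; 0 0 -0.9 0 0 0'
python3 -c "
from h import *
go([.4826,.2538,.21],-.013)"
```

```text
t: 37.05
tcp_pos: [0.4703, -0.2871, 0.0697]
tool_rot: [0.712, 0.703, -0.0, -0.001]
force: [-0.5, 0.7, 0.4]
finger_gap: 0.402
gripper_force: 0.0
t: 37.55
tcp_pos: [0.4706, -0.2879, 0.07]
tool_rot: [0.712, 0.702, 0.0, 0.001]
force: [-0.1, -0.3, -0.7]
finger_gap: 0.215
gripper_force: 39.2
t: 38.05
tcp_pos: [0.4699, -0.2873, 0.2267]
tool_rot: [0.712, 0.702, -0.0, -0.0]
force: [0.8, -0.4, -3.7]
finger_gap: 0.217
gripper_force: 39.5
t 38.0 pos [ 0.4699 -0.2873  0.2267] yaw -0.0136 tilt [ 0.0004 -0.0005] gap 0.217 gf 39.5 F [ 0.8 -0.4 -3.7]
shift units [13.53   0.134  0.423] zturn -0.0004
```

```bash
python3 -m crank '0.5 0.01 0 0 0 0; 0.9 0.01 0 0 0 0; 1 0.01 0 0 0 0; 1 0.01 0 0 0 0; 1 0.01 0 0 0 0' >/dev/null
python3 -m crank '1 0.01 0 0 0 0; 1 0.01 0 0 0 0; 1 0.01 0 0 0 0; 1 0.01 0 0 0 0; 1 0.01 0 0 0 0' >/dev/null
python3 -m crank '1 0.01 0 0 0 0; 1 0.01 0 0 0 0; 1 0 0 0 0 0; 0.7 0 0.1 0 0 0; 0.3 0 0.2 0 0 0' >/dev/null
python3 -m crank '0.13 0 0.1 0 0 0; 0 0 0 0 0 0; 0 0 0 0 0 0; 0 0 0 0 0 0; 0 0 0 0 0 0' >/dev/null
python3 -c "
from h import *
go([.4826,.2538,.140],-.013)"
```

```text
t 40.0 pos [0.4829 0.2525 0.2097] yaw -0.0152 tilt [-0.      0.0004] gap 0.215 gf 39.5 F [ 0.2 -0.1 -3.1]
shift units [ 0.034 -0.008  1.742] zturn -0.0014
```

```bash
python3 -m crank '0.03 -0.01 0.5 0 0 0; 0 0 0.5 0 0 0; 0 0 0.5 0 0 0; 0 0 0.22 0 0 0; 0 0 0 0 0 0' 
python3 -m crank '0 0 0.03 0 0 0; 0 0 0.03 0 0 0; 0 0 0.02 0 0 0; 0 0 0 0 0 0; 0 0 0 0 0 0' 
python3 -m crank '0 0 0.02 0 0 0; 0 0 0.02 0 0 0; 0 0 0 0 0 0; 0 0 0 0 0 0; 0 0 0 0 0 0'
```

```text
t: 40.55
tcp_pos: [0.4815, 0.254, 0.1397]
tool_rot: [0.712, 0.702, -0.001, -0.001]
force: [-0.6, 0.2, -2.4]
finger_gap: 0.218
gripper_force: 39.4
t: 41.05
tcp_pos: [0.4822, 0.2547, 0.1377]
tool_rot: [0.712, 0.702, 0.0, 0.0]
force: [0.1, 0.8, -1.9]
finger_gap: 0.217
gripper_force: 39.5
t: 41.55
tcp_pos: [0.4823, 0.2548, 0.1359]
tool_rot: [0.712, 0.702, 0.0, 0.0]
force: [-0.2, 1.4, -0.3]
finger_gap: 0.216
gripper_force: 39.6
```

```bash
python3 -m crank '0 0 0.02 0 0 0; 0 0 0 0 0 0; 0 0 0 0 0 0; 0 0 0 0 0 0; 0 0 0 0 0 0' |grep force
python3 -m crank '0 0 0 0 0 0; 0 0 0 0 0 0; 0 0 0 0 0 0; 0 0 0 0 0 0; 0 0 -0.3 0 0 0' -0.2 >/dev/null
python3 -m crank '0 0 -0.7 0 0 0; 0 0 -1 0 0 0; -0.5 0 -0.2 0 0 0; -1 0.2 0 0 0 0; -1 0.2 0 0 0 0' >/dev/null
python3 -m crank '-1 0.2 0 0 0 0; -1 0.2 0 0 0 0; -1 0.2 0 0 0 0; -1 0.2 0 0 0 0; -1 0.2 0 0 0 0' 0.2 >/dev/null
python3 -m crank '-1 0.2 0 0 0 0; -1 0.2 0 0 0 0; -1 0.2 0 0 0 0; -0.45 0 0 0 0 0; 0 0 0 0 0 0'>/dev/null
python3 -m crank '0 0 0 0 0 0; 0 0 0 0 0 0; 0 0 0 0 0 0; 0 0 0 0 0 0; 0 0 0 0 0 0'>/dev/null
python3 - <<'E'
from h import *
go([.568,-.180,.109],-.013);scene('5.png')
s=dict(np.load('last_top.npz'));im=s['image'][165:270,180:380][:,:,::-1];cv2.imwrite('pics/c5.png',cv2.resize(im,None,fx=4,fy=4,interpolation=cv2.INTER_CUBIC))
E
```

```text
force: [0.4, 1.8, 0.5]
gripper_force: 39.7
t 44.5 pos [ 0.5562 -0.1836  0.2231] yaw -0.0124 tilt [ 0.0001 -0.    ] gap 0.596 gf 0.0 F [0.4 0.3 0.6]
shift units [0.093 0.294 2.853] zturn 0.0004
top
   12 [408. 249.] [ 0.431  -0.2452  0.0901]
   28 [210. 190.] [0.57   0.3276 0.1479]
   43 [237. 194.] [0.5593 0.2497 0.1533]
   37 [206. 217.] [0.4919 0.3316 0.1491]
   42 [232. 221.] [0.4832 0.2571 0.1523]
side
   30 [351. 161.] [ 0.4643 -0.3232  0.0886]
   28 [317. 220.] [0.5566 0.2536 0.1509]
   29 [340. 222.] [0.4804 0.2613 0.152 ]
   22 [311. 234.] [0.5654 0.3298 0.1492]
   24 [336. 236.] [0.4876 0.3337 0.1486]
```

View pics/c5.png

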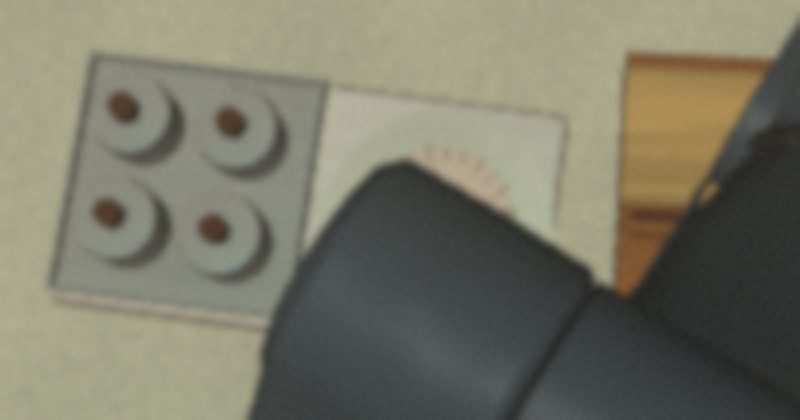

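All four canisters stand on the pan, with knobs at crop px (124,106), (231,121), (109,212) and (214,228). Next I'll shut the lid.

```bash
python3 -m crank '0.09 0.29 0.7 0 0 0; 0 0 0.8 0 0 0; 0 0 0.8 0 0 0; 0 0 0.45 0 0 0; 0 0 0.1 0 0 0'
python3 -m crank '0 0 0 0 0 0; 0 0 0 0 0 0; 0 0 0 0 0 0; 0 0 0 0 0 0; 0 0 0 0 0 0' -1 60
python3 -m crank '0 -0.25 0 0 0 0; 0 -0.25 0 0 0 0; 0 -0.25 0 0 0 0; 0 -0.25 0 0 0 0; 0 -0.25 0 0 0 0'
python3 -m crank '0 -0.25 0 0 0 0; 0 -0.25 0 0 0 0; 0 -0.25 0 0 0 0; 0 -0.2 0 0 0 0; 0 -0.1 0 0 0 0'
python3 -c "
from h import *
go([.473,-.183,.109],-.013)"
```

```text
t: 45.15
tcp_pos: [0.5662, -0.1801, 0.1064]
tool_rot: [0.712, 0.702, -0.001, -0.003]
force: [-0.6, 0.5, 0.2]
finger_gap: 0.6
gripper_force: 0.0
t: 45.65
tcp_pos: [0.5678, -0.1815, 0.1105]
tool_rot: [0.712, 0.702, -0.0, 0.001]
force: [-3.4, -0.4, 7.0]
finger_gap: 0.151
gripper_force: 60.2
t: 46.15
tcp_pos: [0.5194, -0.1809, 0.1105]
tool_rot: [0.712, 0.702, 0.001, 0.003]
force: [3.5, 0.9, 5.5]
finger_gap: 0.148
gripper_force: 60.2
t: 46.65
tcp_pos: [0.4781, -0.1804, 0.1105]
tool_rot: [0.712, 0.702, 0.002, 0.003]
force: [4.8, 2.2, 5.7]
finger_gap: 0.144
gripper_force: 60.6
t 46.6 pos [ 0.4781 -0.1804  0.1105] yaw -0.0144 tilt [-0.0025  0.0071] gap 0.144 gf 60.6 F [4.8 2.2 5.7]
shift units [-0.067 -0.126  0.038] zturn -0.0009
```

```bash
python3 -m crank '0 -0.1 0 0 0 0; 0 -0.05 0 0 0 0; 0 -0.05 0 0 0 0; 0 0 0 0 0 0; 0 0 0 0 0 0'
python3 -m crank '0 -0.05 0 0 0 0; 0 -0.05 0 0 0 0; 0 0 0 0 0 0; 0 0 0 0 0 0; 0 0 0 0 0 0'
```

```text
t: 47.15
tcp_pos: [0.4727, -0.1804, 0.1105]
tool_rot: [0.713, 0.702, 0.003, 0.005]
force: [10.8, 4.9, 1.5]
finger_gap: 0.148
gripper_force: 60.3
t: 47.65
tcp_pos: [0.4726, -0.1805, 0.1106]
tool_rot: [0.713, 0.701, 0.006, 0.008]
force: [20.4, 9.1, -3.0]
finger_gap: 0.149
gripper_force: 59.7
```

```bash
python3 -m crank '0 0.2 0 0 0 0; 0 0 0 0 0 0; 0 0 0 0 0 0; 0 0 0 0 0 0; 0 0 0 0 0 0' 0.2 >/dev/null
python3 -m crank '0 0 -0.5 0 0 0; 0 0 -1 0 0 0; 0 0 -1 0 0 0; -0.5 0 -0.3 0 0 0; -1 0 0 0 0 0' >/dev/null
python3 -m crank '-1 0 0 0 0 0; -1 0 0 0 0 0; -1 0 0 0 0 0; -1 0 0 0 0 0; -1 0 0 0 0 0' -0.2 >/dev/null
python3 -m crank '0 0 0 0 0 0; 0 0 0 0 0 0; 0 0 0 0 0 0; 0 0 0 0 0 0; 0 0 0 0 0 0'
python3 - <<'E'
from h import *
grip();scene('6.png')
s=dict(np.load('last_top.npz'));im=s['image'][190:250,255:325][:,:,::-1];cv2.imwrite('pics/c6.png',cv2.resize(im,None,fx=8,fy=8,interpolation=cv2.INTER_CUBIC))
s=dict(np.load('last_side.npz'));im=s['image'][140:260,250:400][:,:,::-1];cv2.imwrite('pics/d6.png',cv2.resize(im,None,fx=5,fy=5,interpolation=cv2.INTER_CUBIC))
E
```

```text
t: 49.65
tcp_pos: [0.4685, -0.4384, 0.2212]
tool_rot: [0.711, 0.703, 0.0, -0.0]
force: [0.3, -0.7, 0.9]
finger_gap: 0.4
gripper_force: 0.0
side (array([ 470.23913574, -172.11103821]), (12.348298072814941, 82.05601501464844), 2.2792105674743652, 39)
top
   33 [210. 191.] [0.5672 0.3272 0.1487]
   41 [237. 194.] [0.5605 0.2495 0.1524]
   36 [206. 217.] [0.4918 0.3322 0.1491]
   43 [233. 221.] [0.4828 0.2558 0.1524]
side
   25 [317. 220.] [0.5557 0.2521 0.151 ]
   28 [341. 222.] [0.4782 0.261  0.152 ]
   23 [312. 234.] [0.5646 0.3307 0.149 ]
   24 [337. 236.] [0.4876 0.3331 0.1486]
```

View pics/c6.png

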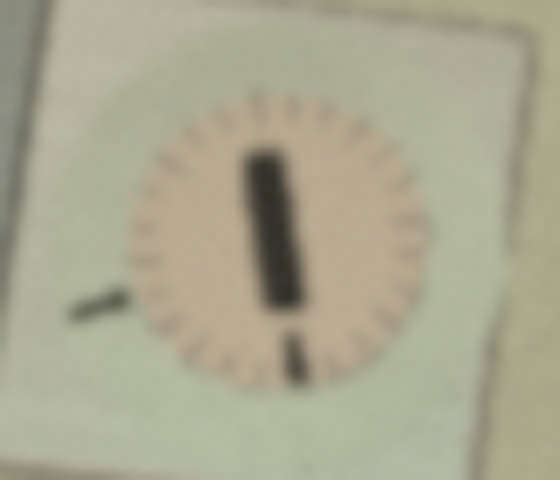

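View pics/d6.png

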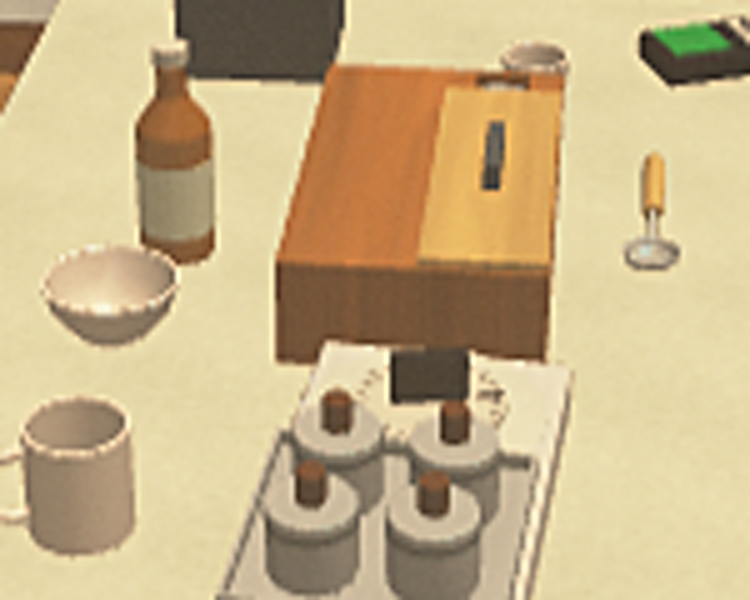

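The lid is shut and holding, with the rib at its starting position. In the dial crop, the disc centre is near (281,241), the zero wedge at (295,360) and the pointer's inner tip at (128,296).

```bash
cat >> h.py <<'E'
def ang(s,u0,v0,sc,tip,mark,cen,zp=.061):
    f=lambda p,z: ray(s,u0+(p[0]+.5)/sc-.5,v0+(p[1]+.5)/sc-.5,z)[:2]
    c=f(cen,zp); a=[]
    for p in (tip,mark):
        w=f(p,zp)-c; a.append(np.arctan2(w[1],-w[0])); print('r',np.hypot(*w).round(4),'ang(cw from -x)',a[-1].round(3))
    print('cen',c,'turn cw',a[0]-a[1],'deg',np.degrees(a[0]-a[1]))
E
python3 - <<'E'
from h import *
s=dict(np.load('last_top.npz'))
ang(s,255,190,8,(129,296),(295,360),(281,241))
W=cloud(s);z=W[...,2];m=(z>.09)&(z<.103)&(abs(W[...,0]-.507)<.05)&(abs(W[...,1]-.105)<.05);print(rect(W,m))
m=(z>.055)&(z<.067)&(abs(W[...,0]-.507)<.05)&(abs(W[...,1]-.105)<.05);print(np.median(z[m]),m.sum())
go([.5065,.1045,.222],1.73)
E
```

```text
r 0.0598 ang(cw from -x) 1.179
r 0.0449 ang(cw from -x) -0.166
cen [0.5080384  0.10289581] turn cw 1.3450905534056528 deg 77.06801177306016
(array([508.73141479, 104.84815216]), (56.123085021972656, 15.73465347290039), 11.315587043762207, 99)
0.061125998927359024 824
t 49.9 pos [ 0.4685 -0.4392  0.2212] yaw -0.0128 tilt [-0.0002  0.0001] gap 0.397 gf 0.0 F [ 0.1 -0.2  0.3]
shift units [13.603  0.775 -0.022] zturn -1.1095
```

```bash
python3 -m crank '0.6 0.05 0 0 0 0; 1 0.06 0 0 0 0; 1 0.06 0 0 0 0; 1 0.06 0 0 0 0; 1 0.06 0 0 0 0' >/dev/null
python3 -m crank '1 0.06 0 0 0 0; 1 0.06 0 0 0 0; 1 0.06 0 0 0 0; 1 0.06 0 0 0 0; 1 0.06 0 0 0 0' >/dev/null
python3 -m crank '1 0.06 0 0 0 0; 1 0.06 0 0 0 0; 1 0.06 0 0 0 0; 0.7 0.03 0 0 0 0; 0.3 0 0 0 0 0' >/dev/null
python3 -m crank '0 0 0 0 0 -0.094; 0 0 0 0 0 -0.094; 0 0 0 0 0 -0.094; 0 0 0 0 0 -0.094; 0 0 0 0 0 -0.094' >/dev/null
python3 -m crank '0 0 0 0 0 -0.094; 0 0 0 0 0 -0.094; 0 0 0 0 0 -0.094; 0 0 0 0 0 -0.094; 0 0 0 0 0 -0.094' >/dev/null
python3 -m crank '0 0 0 0 0 -0.094; 0 0 0 0 0 -0.092; 0 0 0 0 0 0; 0 0 0 0 0 0; 0 0 0 0 0 0' >/dev/null
python3 -c "
from h import *
go([.507,.1045,.072],1.756)"
```

```text
t 52.9 pos [0.5077 0.1035 0.221 ] yaw 1.7527 tilt [-0.     -0.0001] gap 0.399 gf 0.0 F [-0.4 -0.3  0.2]
shift units [0.013 0.029 3.726] zturn -0.0021
```

```bash
python3 -m crank '0.01 0.03 0.7 0 0 -0.002; 0 0 0.9 0 0 0; 0 0 0.9 0 0 0; 0 0 0.7 0 0 0; 0 0 0.4 0 0 0'
python3 -m crank '0 0 0.12 0 0 0; 0 0 0 0 0 0; 0 0 0 0 0 0; 0 0 0 0 0 0; 0 0 0 0 0 0'
python3 -m crank '0 0 0 0 0 0; 0 0 0 0 0 0; 0 0 0 0 0 0; 0 0 0 0 0 0; 0 0 0 0 0 0' -1 30
python3 -c "
from h import *
go([.507,.1045,.072],1.756)"
```

```text
t: 53.35
tcp_pos: [0.5059, 0.1048, 0.0748]
tool_rot: [-0.093, 0.996, 0.0, -0.002]
force: [-0.5, -0.6, 0.4]
finger_gap: 0.402
gripper_force: 0.0
t: 53.85
tcp_pos: [0.5077, 0.105, 0.0732]
tool_rot: [-0.094, 0.996, -0.0, 0.001]
force: [-1.2, -0.6, -0.3]
finger_gap: 0.404
gripper_force: 0.0
t: 54.35
tcp_pos: [0.5078, 0.103, 0.0731]
tool_rot: [-0.094, 0.996, -0.002, 0.001]
force: [-0.1, -8.9, 4.8]
finger_gap: 0.181
gripper_force: 34.3
t 54.4 pos [0.5078 0.103  0.0731] yaw 1.7599 tilt [-0.001  -0.0032] gap 0.181 gf 34.3 F [-0.1 -8.9  4.8]
shift units [0.013 0.042 0.028] zturn 0.0025
```

```bash
python3 -m crank '0 -0.04 0 0 0 0.04; 0 0 0 0 0 0.09; 0 0 0 0 0 0.09; 0 0 0 0 0 0.09; 0 0 0 0 0 0.09' 
python3 -m crank '0 0 0 0 0 0.09; 0 0 0 0 0 0.09; 0 0 0 0 0 0.09; 0 0 0 0 0 0.09; 0 0 0 0 0 0.06' 
python3 -m crank '0 0 0 0 0 0.036; 0 0 0 0 0 0; 0 0 0 0 0 0; 0 0 0 0 0 0; 0 0 0 0 0 0' 
python3 -c "
from h import *
go([.507,.104,.073],.415)"
```

```text
t: 54.85
tcp_pos: [0.5078, 0.1026, 0.0731]
tool_rot: [0.221, 0.975, -0.0, 0.001]
force: [-0.4, -4.1, 4.8]
finger_gap: 0.178
gripper_force: 34.3
t: 55.35
tcp_pos: [0.5076, 0.1024, 0.0731]
tool_rot: [0.524, 0.851, -0.0, 0.001]
force: [-2.1, -3.8, 5.6]
finger_gap: 0.179
gripper_force: 34.3
t: 55.85
tcp_pos: [0.5076, 0.1024, 0.0731]
tool_rot: [0.547, 0.837, -0.0, 0.001]
force: [-1.8, -3.6, 5.4]
finger_gap: 0.179
gripper_force: 34.3
t 55.9 pos [0.5076 0.1024 0.0731] yaw 0.4142 tilt [-0.0017  0.0002] gap 0.179 gf 34.3 F [-1.8 -3.6  5.4]
shift units [0.043 0.003 0.003] zturn -0.0005
```

```bash
python3 -m crank '0 0 0 0 0 0; 0 0 0 0 0 0; 0 0 0 0 0 0; 0 0 0 0 0 0; 0 0 -0.4 0 0 0' -0.2 >/dev/null
python3 -m crank '0 0 -0.9 0 0 0; 0 0 -1 0 0 0; 0 0 -1 0 0 0; -0.5 -0.2 -0.3 0 0 0; -0.9 -0.4 0 0 0 0' >/dev/null
python3 -m crank '-0.9 -0.4 0 0 0 0; -0.9 -0.4 0 0 0 0; -0.9 -0.4 0 0 0 0; -0.9 -0.4 0 0 0 0; -0.9 -0.4 0 0 0 0' >/dev/null
python3 -m crank '-0.9 -0.4 0 0 0 0; -0.9 -0.4 0 0 0 0; -0.9 -0.4 0 0 0 0; -0.9 -0.4 0 0 0 0; -0.9 -0.4 0 0 0 0'
python3 - <<'E'
from h import *
scene('7.png')
s=dict(np.load('last_top.npz'));im=s['image'][175:255,180:330][:,:,::-1];cv2.imwrite('pics/c7.png',cv2.resize(im,None,fx=5,fy=5,interpolation=cv2.INTER_CUBIC))
W=cloud(s);z=W[...,2];m=(z>.09)&(z<.103)&(abs(W[...,0]-.507)<.05)&(abs(W[...,1]-.105)<.05);print(rect(W,m))
E
```

```text
t: 57.85
tcp_pos: [0.5058, -0.3528, 0.2159]
tool_rot: [0.547, 0.837, 0.0, -0.0]
force: [0.4, 0.9, 0.0]
finger_gap: 0.398
gripper_force: 0.0
top
   39 [237. 190.] [0.5722 0.2507 0.1523]
   31 [209. 191.] [0.567  0.3295 0.149 ]
   37 [230. 210.] [0.5143 0.2657 0.1528]
   34 [206. 217.] [0.4923 0.3317 0.1488]
side
   25 [312. 220.] [0.5707 0.2545 0.1515]
   27 [331. 223.] [0.51   0.268  0.1513]
   24 [312. 234.] [0.5652 0.33   0.1494]
   24 [336. 236.] [0.4877 0.3331 0.149 ]
(array([508.32275391, 105.30815125]), (17.302064895629883, 54.926544189453125), 22.14063835144043, 100)
```

View pics/c7.png

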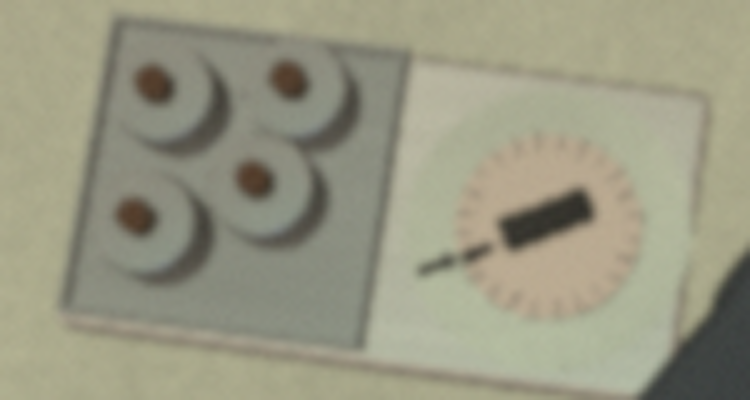

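A canister was nudged: the (-,-) one moved towards the middle (px (255,180)), and its neighbour shifted to (288,80). Both still stand well inside the rim. The zero mark at (477,250) looks in line with the pointer at (438,265). I'll let it settle and check it closely.

```bash
for i in 1 2 3 4 5 6; do python3 -m crank '0 0 0 0 0 0; 0 0 0 0 0 0; 0 0 0 0 0 0; 0 0 0 0 0 0; 0 0 0 0 0 0' >/dev/null; done
python3 - <<'E'
from h import *
scene('8.png')
s=dict(np.load('last_top.npz'));im=s['image'][205:245,255:305][:,:,::-1];cv2.imwrite('pics/c8.png',cv2.resize(im,None,fx=12,fy=12,interpolation=cv2.INTER_CUBIC))
g=s['image'].astype(float).mean(2)
K=np.array([508.3,105.3,99])/1000
v,u=np.mgrid[:400,:640]
for nm,a,b in(('mark',.036,.0545),('pointer',.0595,.085)):
    X=np.array([ray(s,uu,vv,.061)[:2] for uu,vv in zip(u[205:245,255:305].ravel(),v[205:245,255:305].ravel())])
    for c in((.5083,.1053),(.5087,.1048),(.5080,.1035)):
        d=X-c;r=np.hypot(*d.T);an=np.arctan2(d[:,1],-d[:,0]);k=(r>a)&(r<b)&(an>.8)&(an<1.5);w=np.clip(100-g[205:245,255:305].ravel()[k],0,None)
        print(nm,c,(an[k]*w).sum()/w.sum(),(w>0).sum())
E
```

```text
top
   40 [237. 190.] [0.5721 0.2504 0.1529]
   29 [210. 190.] [0.5686 0.3292 0.1485]
   38 [230. 210.] [0.5147 0.2661 0.1512]
   33 [206. 217.] [0.4919 0.332  0.1493]
side
   24 [313. 220.] [0.5702 0.254  0.1521]
   26 [330. 223.] [0.5119 0.2698 0.1513]
   23 [312. 234.] [0.5639 0.3293 0.1485]
   24 [336. 236.] [0.4877 0.3346 0.1492]
mark (0.5083, 0.1053) 1.1458011484889843 5
mark (0.5087, 0.1048) 1.1424154624236316 5
mark (0.508, 0.1035) 1.1671113272340243 5
pointer (0.5083, 0.1053) 1.1735030010866652 2
pointer (0.5087, 0.1048) 1.1707712320987083 2
pointer (0.508, 0.1035) 1.1884536741607818 2
```

View pics/c8.png

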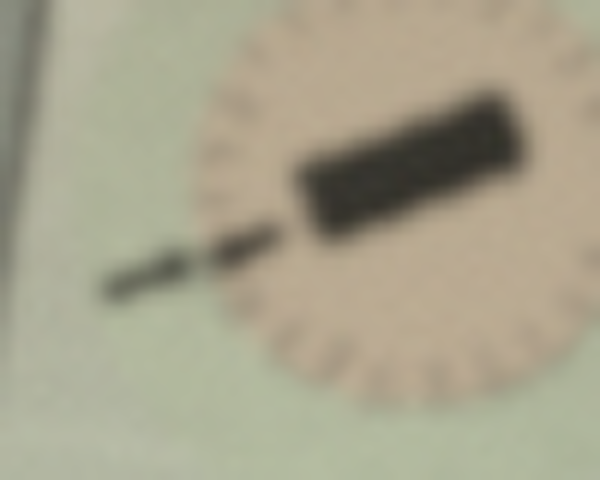

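The pointer runs (108,289)–(185,265) and the zero wedge (218,255)–(278,233). They are in line to about 1 mm, inside the 4 mm limit. I'll check the lid once more and hand in.

Run:
```python
from h import *
s=snap('side');W=cloud(s);x,y,z=W[...,0],W[...,1],W[...,2]
r=rect(W,(z>.118)&(z<.135)&(x>.42)&(x<.6)&(y>-.24)&(y<-.1));print(r)
if abs(r[0][0]-470.3)<3: print(manip.sign_off())
```

```text
(array([ 470.34921265, -174.07946777]), (12.287776947021484, 77.88871002197266), 2.270157814025879, 35)
the job is handed in; nothing more can be done
None
```

I handed the job in and don't know the verdict: all four canisters stand upright on the pan, the lid is shut and stayed shut when let go, so I take it the hook caught it, and the zero mark is within about 1 to 1.5 mm of the pointer (limit 4 mm).

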